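Set the relief valve check stand and hold its feed plunger

TASK

On the relief valve check stand, turn the black bar-shaped knob until its pointer stands at the raised index tab on the ring around it. Then press the spring-loaded plunger down until the top of its round cap is level with the top of the slim gauge pin beside it, and keep it held there: finish with the fingers still pressing the cap at that level, the knob still at its mark. Leave the loose spares around the stand where they are.

Things in the scene. Friction and masses are not known exactly. Their poses are not given: they have to be found in the camera images.
- stand: Fixed check stand on the 6 mm ribbed mat: foot plate x -95 to 115, y +-165 mm, 12 high; green housing x -65 to 105, y +-150, top 62 above the origin (underside). Stand x points away from the robot at yaw 0. On its top: knob at (0, 85), plunger (0, -85), gauge pin (0, -130), brass relief valve (75, 0), radius 22, 74 tall, with a stub and thin pipe along y. Place and yaw vary; all axes are vertical.
- knob_grip (a point): On the knob's axis, 26 mm above the housing top; turns with the knob, -x the way its pointer looks. Black disc, 48 across, 11 high, with an upright grip bar 46 long (x), 16 wide (y), 10 to 38 above the housing top. Turns about the vertical, 1.6 rad either side of pointing along the stand's -x; stiff (0.05 N m), stays where left.
- knob_pointer (a point): tip of the small bare-metal pointer, 8 wide, that sticks out of the knob's disc under one end of the bar (the half of the bar's top towards it bears a thin metal strip): 40 mm from the axis, 6 above the housing top; turns with the knob.
- index_mark (a point): Where the pointer's tip must come: 40 mm from the knob's axis, just inside the raised aluminium tab (16 long radially, 7 wide, top 9 above the housing top) on the flat dark steel ring, 112 across, 2 high, around the knob. Fixed, at a different angle each time: 0.6 to 1.5 rad clockwise, seen from above, from the pointer's start.
- plunger: Sprung plunger: chromed stem 18 mm across, flat round steel cap 42 across and 8 thick, in a steel bush 44 across, 18 high. Goes straight down 26 at most (cap on bush) and springs back up when let go. Takes about 4 N to start it down, 0.3 N more per mm. Origin on its axis, at the housing top while up; moves with it.
- cap_top (a point): centre of the cap's flat top, 52 mm above the housing top when the plunger is up; moves down with the plunger.
- gauge_top (a point): centre of the flat top of the gauge pin, a fixed slim upright steel pin, 12 mm in diameter with a 16 mm head, 45 from the plunger's axis on the side away from the knob. Its top is 34 to 46 above the housing top, different each time (6 to 18 below the cap's top while the plunger is up).
- shell_a: tan half-round phenolic bearing shell, an arch lying open side down on the mat: 90 mm wide (its x), 50 long (its y), 46 high, 7 thick; origin on the mat under its centre. Bystander, loose, 60 g.
- shell_b: tan half-round phenolic bearing shell, an arch lying open side down on the mat: 90 mm wide (its x), 50 long (its y), 46 high, 7 thick; origin on the mat under its centre. Bystander, loose, 60 g.
- piston_pin: chromed steel piston pin, a tube standing upright on the mat: 40 mm in diameter, bore 22, 90 high; origin at the centre of its underside. Bystander, loose, 0.6 kg.
- nozzle: rust-red cast turbocharger nozzle segment, two concentric arcs with vanes between, lying flat: about 55 mm (x) x 125 (y), 26 high; origin on the mat near its centre. Bystander, loose, 0.7 kg.

How it is judged:
By the outcome, as a careful person would: the job done as asked, in the order asked, and still so for the second after the job is handed in, while the arm keeps its last pose, push and grip.
It also fails if it takes over 48 s, if anything falls off the work surface, if the arm or the gripper's body presses on something with over 40 N, if the wrist force passes 120 N, or if a joint passes its speed limit or range.

ROBOT

A 6-joint arm with a two-finger parallel gripper is mounted at the origin on the work surface. World frame = base frame: x ahead of the robot, y to its left, z up, the work surface at z = 0. Lengths are in m, angles in degrees, forces in N, time in s.
With the tool pointing down it reaches from about 0.325 to 0.85 m from the base axis. Payload 15.5 kg.
Tool frame: the origin (TCP) lies midway between the tips of the shut fingers; the grasp point (between the pads) lies 19 mm behind it; z points along the fingers, y is the line along which they close (so a half turn about z gives the same grasp; the last joint's range is limited). The gripper opens to 91 mm and grips with 3 to 60 N. Pads are 32 mm wide; open, the fingers measure 118 mm over their backs; the gripper's body (76 mm by 178 mm) begins 60 mm behind the grasp point.
Start: joints at [-5.472, 28.281, 77.091, -0, 74.628, -5.472], TCP at [0.625, 0, 0.214] pointing down, gripper open.
Joint ranges: [-166.48, 166.48], [-47.26, 123.95], [12.59, 153.08], [-70.14, 250.14], [6.76, 159.57], [-176.63, 176.63]. Speed limits (degrees/s): [108.29, 108.29, 147.25, 172.46, 172.46, 172.46].

INTERFACE

Orientations are given as a 3x3 rotation matrix whose columns are the frame's x, y, z axes.
In Python, from bench import ctrl gives the robot as it stands. The module is installed in compiled form; this text tells all that it offers. Calls block until the motion is done:
- ctrl.goto(position, orientation): joint-space move of the TCP to a pose.
- ctrl.move_l(position, vel=0.15, ori=None, contact_N=None): straight line of the TCP; ori=None keeps the orientation; vel is the mean speed in m/s. With contact_N (N) it stops when the force on the tool has changed by that much, and returns True; else False.
- ctrl.movej(angles): joint-space move.
- ctrl.command_gripper(opening): opening from 0.0 (shut) to 1.0 (fully open); the grip force is fixed at half the most; returns when the fingers have stopped.
- ctrl.sleep(seconds).
- ctrl.ik(position, orientation): joint angles nearest the present ones, or None.
- ctrl.read_camera(name): name is "scene" or "side" or "wrist"; returns the picture (400x640x3 uint8, blue, green, red); there is no depth.
- ctrl.camera_params(name): a dict with "fx", "fy", "cx", "cy" (pixels), "pose" (4x4, takes a point from camera to world coordinates); the wrist camera has in their place "T_tool_cam" (4x4, takes a point from camera to tool coordinates, whose origin is the TCP and whose axes are the flange's). Camera axes: x right, y up, looking along -z (the intrinsics and any distortion apply to the point x, -y, -z); pixel columns grow to the right and rows downward; lengths in m; the calibration is good to about 2 mm. The wrist camera is an equidistant fisheye: a pixel r from the principal point sees the ray r / f radians off the axis. A picture is of the moment at which its call begins: read the wrist's pose just before it. camera_params takes no time and is no camera call.
A pose or a line that the arm cannot do raises ctrl.MotionError and nothing moves.
- ctrl.sign_off(): hands the job in; it is judged then, once.
Readings, each from a call of its own:
- ctrl.current_t(): time.
- ctrl.current_q(): joint angles.
- ctrl.current_dq(): joint speeds.
- ctrl.current_effort(): joint torques, N m.
- ctrl.current_tool_pos(): TCP position.
- ctrl.current_eef_rot(): TCP orientation.
- ctrl.current_contact_force(): force on the tool from outside, world axes, zero at the start.
- ctrl.current_wrist_torque(): the same for the moment, N m.
- ctrl.current_grip_width(): opening from 0.0 (shut) to 1.0 (fully open).
- ctrl.current_grasp_force(): force on a finger pad.
Only numpy, scipy, OpenCV 4.12 (cv2) and the standard library are available. Lean on these libraries where they do the work, as an engineer would, in place of code of your own. Each camera call takes 0.05 s, during which the arm holds its last target. There are 200 camera calls.

## Working session

There is one attempt and no reset: what is moved stays moved. The work goes in short steps, each a Python script; the robot and the scene stay as the last script left them, time stands still between calls to the robot, and variables do not carry over. Pictures are saved under pics/ and viewed, at most 10 in all, crops included, and the job is handed in when it is done.

```bash
mkdir -p pics
python3 - <<'E'
from bench import ctrl
import cv2, numpy as np
np.set_printoptions(precision=4,suppress=True)
for n in ("scene","side","wrist"):
    p=ctrl.camera_params(n); print(n,p)
    cv2.imwrite(f"pics/{n}0.png",ctrl.read_camera(n))
print(ctrl.current_tool_pos(),ctrl.current_eef_rot(),ctrl.current_t())
E
```

```text
scene {'fx': 400.04373846318646, 'fy': 400.04373846318646, 'cx': 318.0198626673126, 'cy': 198.54057603250297, 'pose': array([[-0.8577, -0.3229,  0.4002,  0.9906],
       [ 0.5139, -0.5105,  0.6894,  0.6803],
       [-0.0183,  0.7969,  0.6038,  0.645 ],
       [ 0.    ,  0.    ,  0.    ,  1.    ]])}
side {'fx': 414.1746735110433, 'fy': 414.1746735110433, 'cx': 313.4653042317984, 'cy': 198.0034569992241, 'pose': array([[ 0.9579,  0.1909, -0.2143,  0.4047],
       [-0.2863,  0.5842, -0.7594, -0.695 ],
       [-0.0197,  0.7888,  0.6143,  0.7127],
       [ 0.    ,  0.    ,  0.    ,  1.    ]])}
wrist {'fx': 309.70691628693146, 'fy': 309.70691628693146, 'cx': 319.163949564213, 'cy': 204.71890326878585, 'T_tool_cam': array([[-0.0006,  0.9583,  0.2856,  0.0813],
       [ 1.    ,  0.0005,  0.0003, -0.    ],
       [ 0.0002,  0.2856, -0.9583, -0.171 ],
       [ 0.    ,  0.    ,  0.    ,  1.    ]])}
[0.6247 0.     0.2135] [[-0.      1.     -0.0009]
 [ 1.      0.      0.0001]
 [ 0.0001 -0.0009 -1.    ]] 0.15
```

View pics/scene0.png

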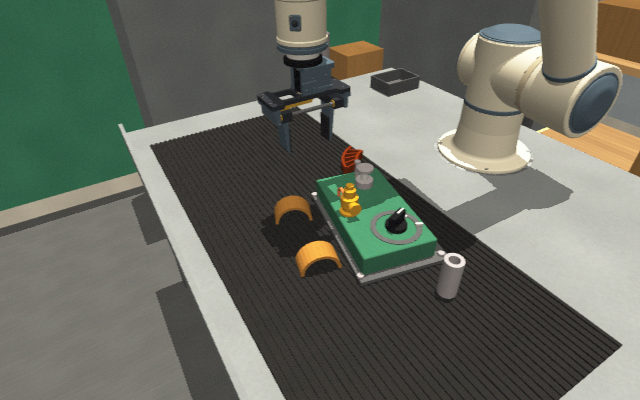

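View pics/side0.png

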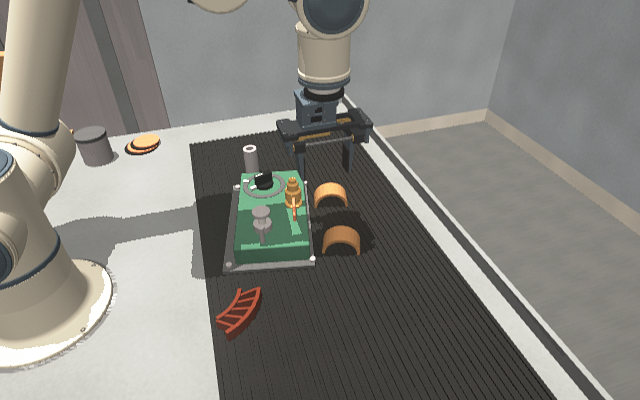

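View pics/wrist0.png

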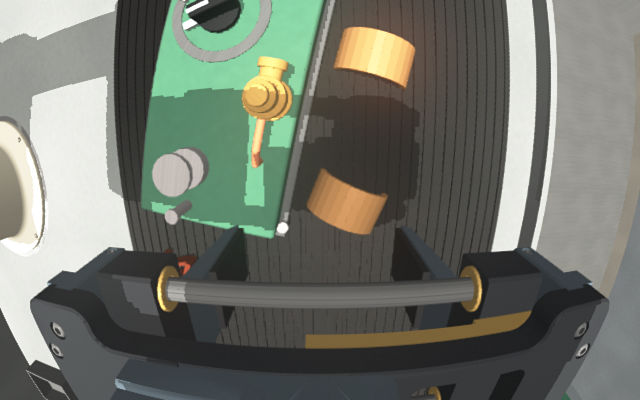

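The scene image shows the stand at about (375,225) with the knob on the near side, and the side view has the plunger at (261,215). In the wrist view (right = +x, up = +y) the cap is at (172,176), the pin at (178,213), the knob bar at (213,8) and the brass valve at (262,97). I'll move to a better overhead view, using rough estimates from these pixels.

```bash
cat > h.py <<'E'
from bench import ctrl
import cv2, numpy as np
np.set_printoptions(precision=4,suppress=True)
def wray(uv,T):
    """wrist pixel -> origin, direction; T = world<-cam"""
    p=ctrl.camera_params("wrist"); x=(uv[0]-p["cx"])/p["fx"]; y=(uv[1]-p["cy"])/p["fy"]; r=np.hypot(x,y)+1e-12
    d=np.array([x/r*np.sin(r),-y/r*np.sin(r),-np.cos(r)])
    return T[:3,3],T[:3,:3]@d
def wT():
    T=np.eye(4);T[:3,:3]=ctrl.current_eef_rot();T[:3,3]=ctrl.current_tool_pos()
    return T@ctrl.camera_params("wrist")["T_tool_cam"]
def plane(o,d,z): return (o+d*(z-o[2])/d[2])[:2]
def snap(name):
    T=wT(); im=ctrl.read_camera("wrist"); cv2.imwrite(f"pics/{name}.png",im); np.save(f"pics/{name}.npy",T); return im,T
def down(a):
    """tool down, tool y axis at world angle a(rad); start pose: y along +x => a=0"""
    y=np.array([np.cos(a),np.sin(a),0]); z=np.array([0,0,-1.]); return np.c_[np.cross(y,z),y,z]
E
python3 - <<'E'
from h import *
T=wT(); H=0.068
cap=plane(*wray((172,176),T),H+.052); knob=plane(*wray((213,8),T),H+.038)
print(cap,knob)
m=(cap+knob)/2; print(m)
ctrl.goto([m[0]+.03,m[1]+.03,0.26],down(0)); 
im,T=snap("v1"); print(ctrl.current_tool_pos(),ctrl.current_q(),ctrl.current_t())
E
```

```text
[0.4861 0.0307] [0.5259 0.1892]
[0.506 0.11 ]
[0.5363 0.1396 0.2598] [ 8.4198 20.0802 83.4652 -0.0144 76.4556  8.4346] 0.925
```

View pics/v1.png

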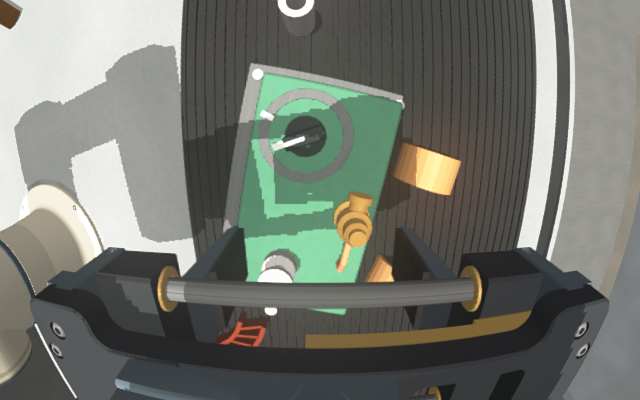

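The wrist view shows the ring centre at about (306,136), the light tab at (266,115), the strip and pointer near (280,147), and the cap at (275,275). Next is a zoomed crop of the knob, along with sub-pixel measurements of the features.

Run:
```python
from h import *
im=cv2.imread("pics/v1.png"); T=np.load("pics/v1.npy"); H=.068
c=im[80:190,240:370]; cv2.imwrite("pics/k1.png",cv2.resize(c,None,fx=6,fy=5.4,interpolation=cv2.INTER_CUBIC)[:600])
hsv=cv2.cvtColor(im,cv2.COLOR_BGR2HSV)
g=((hsv[...,1]<60)).astype(np.uint8); g[:82]=0;g[190:]=0;g[:,:252]=0;g[:,362:]=0
cs,_=cv2.findContours(g,cv2.RETR_EXTERNAL,cv2.CHAIN_APPROX_NONE)
for k in cs:
    if len(k)>60:
        pts=np.array([plane(*wray(p,T),H+.002) for p in k[:,0].astype(float)])
        (x,y),r=cv2.minEnclosingCircle((pts*1000).astype(np.float32)); e=cv2.fitEllipse((pts*1000).astype(np.float32))
        print(len(k),cv2.boundingRect(k),x,y,r,e)
```

```text
269 (258, 88, 96, 95) 518.1351318359375 198.1494903564453 57.59865951538086 ((519.7022094726562, 197.67042541503906), (110.36577606201172, 111.32671356201172), 65.0499267578125)
95 (318, 82, 44, 10) 559.4489135742188 255.39356994628906 25.205583572387695 ((574.2453002929688, 256.18609619140625), (8.957799911499023, 64.19290924072266), 84.60545349121094)
101 (252, 82, 10, 47) 462.0205993652344 234.81771850585938 27.65509605407715 ((462.284423828125, 253.5902862548828), (8.267858505249023, 74.90776062011719), 173.53941345214844)
```

View pics/k1.png

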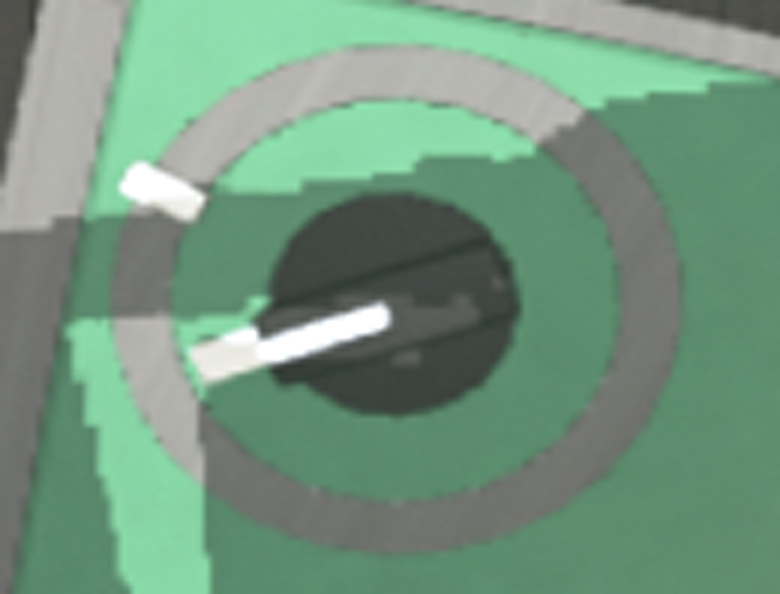

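The crop shows the pointer tip at crop (200,365), the strip from (258,350) to (388,318), and the tab from its inner end (195,208) to its outer end (128,180). The ring centre is at (519.7,197.7) mm. Now I'll compute the angles and the plunger and pin positions.

Run:
```python
from h import *
T=np.load("pics/v1.npy"); H=.068; C=np.array([.5197,.1977])
P=lambda u,v,z:plane(*wray((240+(u+.5)/6-.5,80+(v+.5)/5.4-.5),T),H+z)
ang=lambda d:np.degrees(np.arctan2(d[1],d[0]))
tip=P(198,366,.006); ti=P(197,209,.009); to=P(127,180,.009)
s0,s1=P(388,318,.038),P(258,350,.038)
for n,p in dict(tip=tip,ti=ti,to=to,s0=s0,s1=s1).items(): print(n,p,np.linalg.norm(p-C),ang(p-C))
print("strip dir",ang(s1-s0),"tab dir",ang(to-ti))
# cap & pin from the first view
q=np.radians([-5.472,28.281,77.091,0,74.628,-5.472])
T0=np.eye(4);T0[:3,:3]=[[0,1,-.0009],[1,0,.0001],[.0001,-.0009,-1]];T0[:3,3]=[.6247,0,.2135]
T0=T0@ctrl.camera_params("wrist")["T_tool_cam"]
im=cv2.imread("pics/wrist0.png");hsv=cv2.cvtColor(im,cv2.COLOR_BGR2HSV)
g=((hsv[...,1]<60)&(hsv[...,2]>60)).astype(np.uint8); m=np.zeros_like(g); m[140:228,145:215]=1; g*=m
cs,_=cv2.findContours(g,cv2.RETR_EXTERNAL,cv2.CHAIN_APPROX_NONE)
for k in cs:
    if len(k)>20: print(cv2.boundingRect(k),cv2.contourArea(k))
c=im[140:230,140:220]; cv2.imwrite("pics/c0.png",cv2.resize(c,None,fx=6,fy=6,interpolation=cv2.INTER_CUBIC)); np.save("pics/wrist0.npy",T0)
```

```text
tip [0.4819 0.1844] 0.04006629437014333 -160.58366380010477
ti [0.4828 0.2183] 0.04222513346880919 150.77743528478848
to [0.4694 0.2249] 0.05718490497311852 151.54448054531343
s0 [0.5204 0.1967] 0.0012165457322904027 -54.949359961735695
s1 [0.4975 0.1907] 0.023294169926616974 -162.4532288167123
strip dir -165.26058519995303 tab dir 153.70788537171026
(145, 200, 70, 28) 831.5
(151, 147, 58, 51) 2085.0
```

View pics/c0.png

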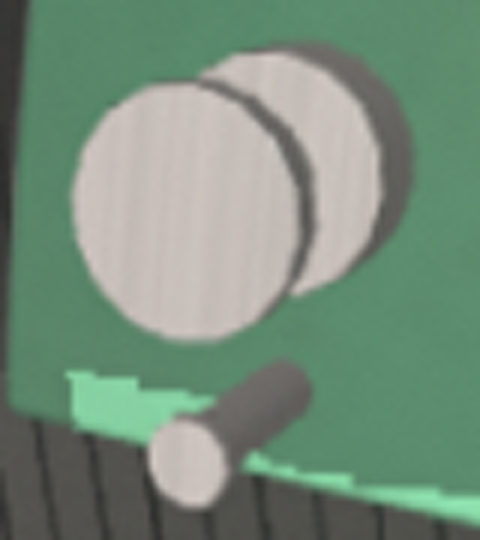

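The cap centre is at crop (187,211) and the pin top at (188,462). The tab is at about 151.3° and the pointer at about -161°, which means a clockwise turn of about 48°. Now to grip the knob and turn it.

Run:
```python
from h import *
H=.068; T0=np.load("pics/wrist0.npy")
cap=plane(*wray((140+187.5/6-.5,140+211.5/6-.5),T0),H+.052); pin=plane(*wray((140+188.5/6-.5,140+462.5/6-.5),T0),H+.040)
C=np.array([.5197,.1977]); d=cap-C; print("cap",cap,"pin",pin,"|kc|",np.linalg.norm(d),"yaw",np.degrees(np.arctan2(d[1],d[0]))+90,"|cp|",np.linalg.norm(pin-cap), np.degrees(np.arctan2(*(pin-cap)[::-1]))+90)
a0=np.radians(108.5)
ctrl.command_gripper(0.6)
ctrl.goto([*C,.20],down(a0)); print(ctrl.current_q())
ctrl.move_l([*C,H+.016],vel=.12,contact_N=10) and print("contact",ctrl.current_tool_pos())
ctrl.command_gripper(0); print(ctrl.current_tool_pos(),ctrl.current_grip_width()*91,ctrl.current_grasp_force(),ctrl.current_contact_force(),ctrl.current_wrist_torque())
y=ctrl.current_eef_rot()[:,1]; print("a",np.degrees(np.arctan2(y[1],y[0])))
snap("g1"); print(ctrl.current_t())
```

```text
cap [0.4849 0.0319] pin [ 0.4727 -0.0137] |kc| 0.16939577211213896 yaw -11.858554003073337 |cp| 0.04726682323493998 -14.9495129827788
[ 14.6688  23.5654  87.9812  -0.0023  68.4381 -93.7674]
[0.5198 0.1974 0.0841] 16.07979275956694 29.995396435260773 [ 1.0047 -4.1772  2.4169] [-0.7508 -0.0962  0.0607]
a 108.5054977781071
5.1167
```

View pics/g1.png

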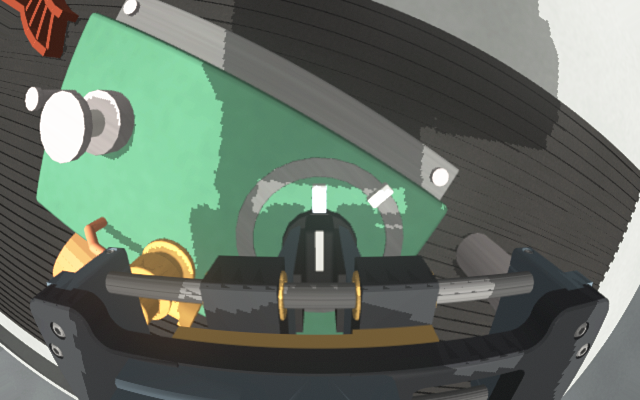

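The fingers hold the bar (16.1 mm), the pointer is at (319,200) in line with the tool x axis, and the tab is at (380,196). I'll measure both angles in this view and turn by the difference.

```bash
cat >> h.py <<'E'
def angles(im,T,C,H,boxes):
    """directions (deg) from axis C of the bright blobs in boxes [(x0,y0,x1,y1,z)]"""
    out=[]
    for x0,y0,x1,y1,z in boxes:
        hsv=cv2.cvtColor(im[y0:y1,x0:x1],cv2.COLOR_BGR2HSV); g=((hsv[...,1]<40)&(hsv[...,2]>185)).astype(np.uint8)
        n,l,s,c=cv2.connectedComponentsWithStats(g); k=1+np.argmax(s[1:,4]); p=plane(*wray(c[k]+[x0,y0],T),H+z)
        d=p-C; out.append(np.degrees(np.arctan2(d[1],d[0]))); print(s[k],c[k]+[x0,y0],"r",np.linalg.norm(d),"ang",out[-1])
    return out
E
python3 - <<'E'
from h import *
C=np.array([.5198,.1974]); H=.068
im=cv2.imread("pics/g1.png");T=np.load("pics/g1.npy")
p,t=angles(im,T,C,H,[(308,180,332,216,.006),(362,178,402,214,.009)])
dl=(p-t)%360; print("turn cw",dl)
dl=np.clip(dl,44,52)
q=np.array(ctrl.current_q()); q[5]+=dl; ctrl.movej(q); ctrl.sleep(.3)
print(ctrl.current_tool_pos(),ctrl.current_wrist_torque(),ctrl.current_q()-q)
y=ctrl.current_eef_rot()[:,1]; print("x-angle",np.degrees(np.arctan2(y[1],y[0]))+90)
snap("g2"); print(ctrl.current_t())
E
```

```text
[  4   5  15  28 381] [318.6404 198.7743] r 0.03091639572931555 ang -161.13802203013086
[  6   7  26  23 299] [380.2107 196.3612] r 0.04973905672712045 ang 150.51124060451383
turn cw 48.350737365355315
[0.5199 0.1974 0.0841] [-0.2949 -0.3029  0.0699] [-0.0002 -0.0013 -0.0014 -0.0028 -0.0049 -0.0375]
x-angle 150.1940566944418
6.3167
```

View pics/g2.png

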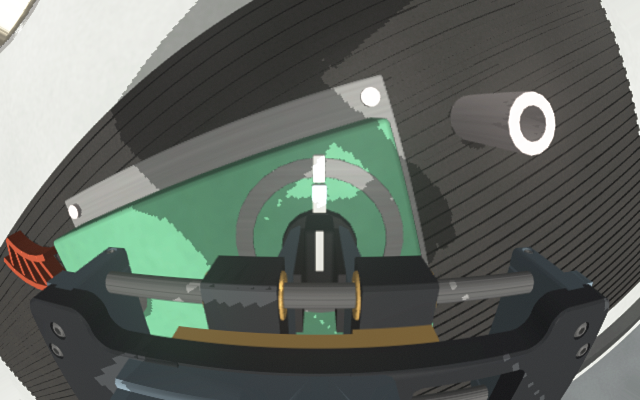

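The tab (319,163) and the pointer (319,195) are now in line. I'll release, rise and check, then shut the fingers and find the gauge pin's height with a light touch.

Run:
```python
from h import *
H=.068; C=np.array([.5198,.1974])
ctrl.command_gripper(0.5); p=ctrl.current_tool_pos(); ctrl.move_l([p[0],p[1],.20],vel=.2)
im,T=snap("r1"); cv2.imwrite("pics/r1c.png",cv2.resize(im[100:300,220:420],None,fx=3,fy=3,interpolation=cv2.INTER_CUBIC))
a=np.radians(78.1); R=down(a); pin=[.475,-.0133]
ctrl.command_gripper(0); ctrl.goto([*pin,.17],R); ctrl.sleep(.2)
ctrl.move_l([*pin,H+.053],vel=.08); ctrl.sleep(.2)
f0=np.array(ctrl.current_contact_force())
hit=ctrl.move_l([*pin,H+.030],vel=.008,contact_N=3)
print("hit",hit,ctrl.current_tool_pos(),ctrl.current_contact_force()-f0,ctrl.current_wrist_torque(),ctrl.current_t())
```

```text
hit True [ 0.475  -0.0133  0.1122] [-0.0344 -0.7845  7.1553] [ 0.1204  0.0382 -0.0464] 11.925
```

View pics/r1c.png

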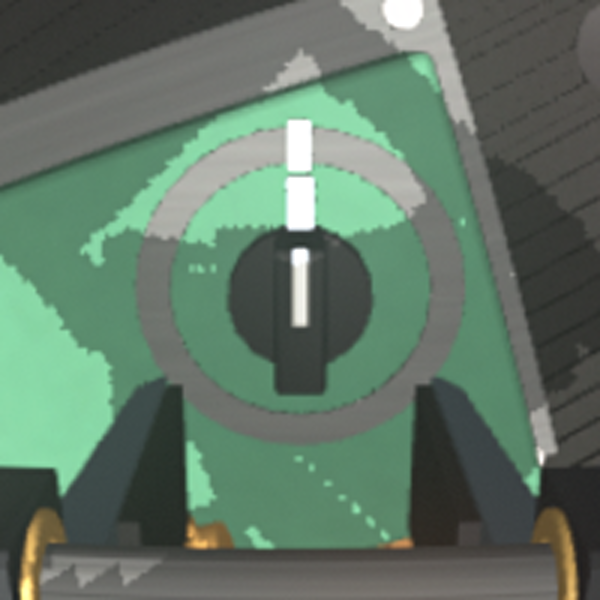

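The knob is at its mark: pointer and tab are in line in the crop at x≈300. The gauge top was felt at z = 0.1122. Next, touch the cap as a cross-check (0.120 expected), then press it to that level.

Run:
```python
from h import *
zg=.1122; cap=[.4849,.0314]
p=ctrl.current_tool_pos(); ctrl.move_l([p[0],p[1],.14],vel=.08); ctrl.move_l([*cap,.14],vel=.08); ctrl.move_l([*cap,.125],vel=.05); ctrl.sleep(.2)
f0=np.array(ctrl.current_contact_force())
print("hit",ctrl.move_l([*cap,zg],vel=.008,contact_N=3),ctrl.current_tool_pos(),ctrl.current_contact_force()-f0)
ctrl.move_l([*cap,zg],vel=.01); ctrl.sleep(.5)
print(ctrl.current_tool_pos(),ctrl.current_contact_force()-f0,ctrl.current_wrist_torque(),ctrl.current_t())
snap("p1")
im=ctrl.read_camera("side"); 
cv2.imwrite("pics/s1.png",np.hstack([cv2.resize(i,(400,600),interpolation=cv2.INTER_CUBIC) for i in (im[150:270,220:300],ctrl.read_camera("scene")[120:240,320:400])]))
```

```text
hit True [0.4849 0.0314 0.1196] [-0.4155  0.7592  3.7508]
[0.485  0.0314 0.1122] [-0.1853 -0.2102  7.4645] [-0.006  -0.0846 -0.0063] 16.0
```

View pics/s1.png

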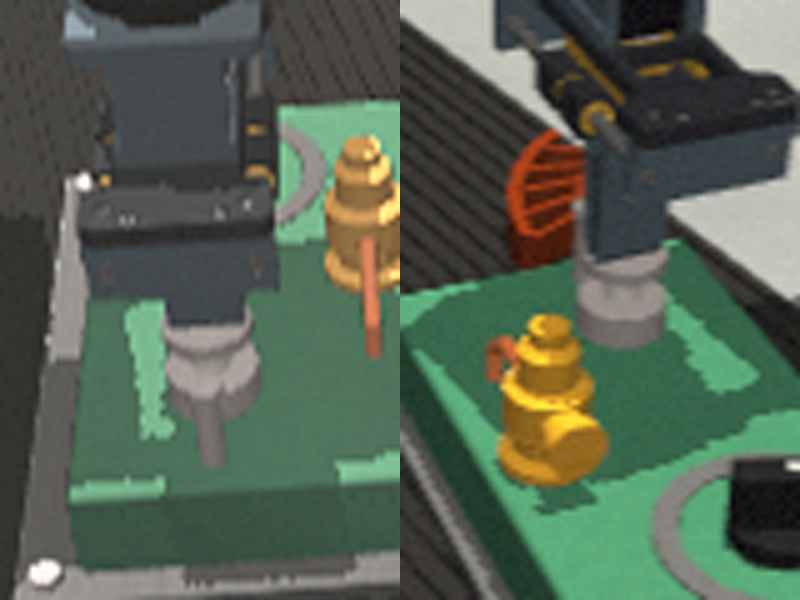

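The fingers are centred on the cap with the pin beside it. The cap touched at 0.1196 and is held at 0.1122, the gauge level, at about 7 N, and the knob wasn't touched during the press. Handing in.

```bash
python3 -c "
from h import *
print(ctrl.current_tool_pos(),ctrl.current_t()); print(ctrl.sign_off())"
```

```text
[0.4849 0.0314 0.1122] 16.15
the job is handed in; nothing more can be done
None
```

The job is handed in at 16 s: the knob's pointer stands at the index tab, and the fingers are holding the plunger cap at the gauge pin's height (z = 0.1122 m, both found by touch).

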